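Snap the grease coupler onto the bearing block's tilted nipple and hold it there

TASK

Take the grease coupler (the tool with the square grip and the wide collar) out of its rest, push it squarely, in line with the nipple, onto the tilted grease nipple of the bearing block until it snaps over the head, and press on until the small spring pin in the nipple is pushed well in. Finish while still gripping the coupler and pressing it down against that spring: do not let go. Leave the other things on the bench undisturbed.

Things in the scene. Friction and masses are not known exactly. Their poses are not given: they have to be found in the camera images.
- coupler: The grease coupler, a loose steel tool, about 0.4 kg, standing mouth down in a round rest. Origin: centre of its mouth (underside); z along its axis, mouth to grip. Ten-sided barrel 37 mm across up to 44 mm. Bell mouth, inner radius 14 mm narrowing to 9.2 mm at 10 mm depth, then an 18.4 mm bore with a flat ceiling 36 mm deep; four sprung jaws in the bore, 16 mm deep. Round where it mates.
- coupler_grip (a point): Middle of the coupler's square grip, on its axis, 74 mm above the mouth. The grip is 24 x 24 mm, sides along the coupler's x and y, at heights 50 to 99 mm above the mouth; below it a round collar 44 mm across (heights 44 to 50 mm), above it a small round stub up to 104 mm. Best gripped low, fingertips just above the collar.
- bearing_block: Grey pillow-block bearing, fixed to the bench at a different place and yaw (within 0.4 rad) each time. Origin: centre of the underside of its base (60 mm along x, 150 along y, 16 high). Housing: cylinder of 38 mm radius along y, its centre 50 mm up; a steel shaft of 15 mm radius, 160 mm long, passes through along y.
- nipple: Steel grease nipple on the bearing block, 46 mm long, leaning 25 degrees (0.436 rad) from vertical towards the block's own -x side. Origin: its foot on the housing, on the nipple's axis; z points out along the nipple. Hexagon foot 20 mm across up to z = 6 mm, stem 9 mm in diameter, head 16 mm in diameter at z = 37.5 to 39 mm, tapering to 8 mm at the flat tip at z = 46 mm.
- nipple_tip (a point): Centre of the nipple's flat tip, on its axis, 46 mm from its foot. As the coupler is pushed on along the axis, its jaws meet the head when the tip is about 18 mm inside the mouth, resist with about 5 to 15 N, then pull it on and are snapped behind the head at 28 mm. The coupler's ceiling meets the spring pin at 29 mm and the tip itself (hard stop) at 36 mm.
- check_pin (a joint): Spring pin, 5 mm in diameter, that stands 7 mm out of the nipple's tip along its axis. Value: how far it is pushed in, in m; 0 free, 0.007 when the tip meets the coupler's ceiling. Its spring pushes back with 5 N at 0 and 1 N more for each mm; it comes out again when let go. Well in means more than 4 mm (0.004).
- rest_a: Round grey metal rest, a shallow cup, fixed to the bench at a different place each time: 60 mm across at the foot, 54 mm above, 16 mm high, well of 46 mm diameter, its floor 6 mm up. The coupler stands in it. Origin: centre of its underside.
- rest_b: An equal rest, in which the needle adapter stands. The two rests change places at random.
- needle_adapter: Bystander: slim round steel adapter with a pointed top, 34 mm across at the foot, 96 mm high, standing in the other rest. Origin: centre of its underside.
- bearing_race: Bystander: steel ring 72 mm across, 18 mm high, lying flat. Origin: centre of its underside.
- socket: Bystander: steel wrench socket 30 mm across, 40 mm high, standing. Origin: centre of its underside.
- tin: Bystander: closed metal tin 72 mm across, 62 mm high, standing. Origin: centre of its underside.
- caliper: Bystander: steel caliper about 160 mm long along its x, up to 12 mm thick, lying flat. Origin: under the middle of its beam.
- wrench: Bystander: steel wrench 190 mm long along its x, lying flat. Origin: underside of its middle.
- pinion: Bystander: dark steel pinion gear 60 mm across the foot, 60 mm high with its stub shaft up. Origin: centre of its underside.
Not all that is in view belongs to the job. Leave any green, orange or yellow look-alike of the coupler alone.

How it is judged:
By the outcome, as a careful person would: the job done as asked, in the order asked, and still so for the second after the job is handed in, while the arm keeps its last pose, push and grip.
It also fails if it takes over 35 s, if anything falls off the work surface, if the arm or the gripper's body presses on something with over 40 N, if the wrist force passes 120 N, or if a joint passes its speed limit or range.

ROBOT

A 6-joint arm with a two-finger parallel gripper is mounted at the origin on the work surface. World frame = base frame: x ahead of the robot, y to its left, z up, the work surface at z = 0. Lengths are in m, angles in rad, forces in N, time in s.
With the tool pointing down it reaches from about 0.25 to 0.725 m from the base axis. Payload 4 kg.
Tool frame: the origin (TCP) lies where the fingers leave the gripper's body, on its centre line; the fingertips stand 73 mm ahead of it and the grasp point (between the pads) lies 54 mm ahead of it (bot.tip_reach is the z of the fingertips in the tool frame, in m); z points along the fingers, x is the direction in which the jaws open and shut, and the axes are right-handed (so a half turn about z gives the same grasp; the last joint's range is limited). The gripper opens to 85 mm and grips with 20 to 120 N. Pads are 22 mm wide; open, the fingers measure 114 mm over their backs; the gripper's body (76 mm by 85 mm) begins 54 mm behind the grasp point. The pads swing forward as they close: fully open they stand 13 mm farther back than shut.
Start: joints at [-1.227, 0.241, 0.005, 1.335, 0, 1.571], TCP at [0.169, -0.471, 0.304] pointing down, gripper open.
Joint ranges: [-2.72, 2.72], [-1.05, 1.87], [-1.09, 1.28], [-1.99, 2.15], [-1.42, 1.44], [-3.14, 3.14]. Speed limits (rad/s): [2.79, 2.79, 3.14, 3.14, 3.14, 3.14].

INTERFACE

Orientations are given as a unit quaternion [x, y, z, w].
In Python, from workcell import bot, vision, job_done gives the robot as it stands.
- The arm moves only by the tool drive_tool, never from a script. Its argument "steps" is one flat list of numbers, 7 for each row, row after row: the shift along the tool's x, y, z in m, then the turn, a rotation vector about the tool's x, y, z in degrees, then the closure, from -1 (fully open) to 1 (shut). A call has 1 to 8 rows; each row shifts and turns the commanded pose from where the row before left it, along the tool's axes as they then stand; what a row does not reach is not made up. A row lasts 1/12 s, in which the tool goes at most 41.7 mm and 7.16 degrees, less where a joint would pass 70% of its speed; a pose out of reach is approached as far as the arm can. A call is refused whole if a number of a shift passes 0.0417 or a number of a turn 7.16, either way. A call with a gripper value outside its range is refused whole. The fingers move at their own pace and stop on an object; the grip force is fixed at half the most. Time passes only in rows, so rows that do not move let the fingers close. It gives the time, the measured TCP pose, the force and the opening at its end, in the units of the state.
- bot.get_obs(): the state, without advancing time (a new reading comes with each control period).
- vision.camera(name): name is "scene" or "top" or "wrist"; returns (picture, depth): 480x640x3 uint8, red, green, blue; 480x640 float32, m along the optical axis (not along the pixel's ray), 0 where there is no reading.
- vision.camera_model(name): a dict with "mtx" (3x3 intrinsics, pixels), "rvec" (rotation vector, rad) and "tvec" (3), from world to camera coordinates, as OpenCV has them. Camera axes: x right, y down, z forward; pixel columns grow to the right and rows downward; lengths in m; the calibration is good to about 2 mm. A picture is of the moment at which its call begins: read the wrist's pose just before it. camera_model takes no time and is no camera call; for the wrist camera it gives the pose at the moment of the call.
- job_done(): hands the job in, once; it reports no verdict.
The state is a dict: "clock": time; "joint_pos": joint angles; "joint_vel": joint speeds; "tau": joint torques, N m; "eef_pos": TCP position; "tool_rot": TCP orientation; "ft_force": force on the tool from outside, world axes, zero at the start; "ft_torque": the same for the moment, N m; "grip_width": finger opening in m.
Only numpy, scipy, OpenCV 4.12 (cv2) and the standard library are available. Lean on these libraries where they do the work, as an engineer would, in place of code of your own. Each camera call takes 0.05 s, during which the arm holds its last target.

## Working session

There is one attempt and no reset: what is moved stays moved. The work goes in short steps, Python scripts to look and compute and a tool call to move; the robot and the scene stay as the last step left them, time stands still between calls to the robot, and variables do not carry over. Pictures are saved under pics/ and viewed, and the job is handed in when it is done.

Besides the shell and the picture viewer there is one more tool, called after "Request:" by a JSON object that holds its "name" and its "arguments", one argument or row to a line. drive_tool: Moves the arm, as the interface text tells. Its arguments: {"type":"object","properties":{"steps":{"type":"array"}},"required":["steps"]}

```bash
mkdir -p pics; ls; python3 - <<'E'
from workcell import bot, vision
import cv2,numpy as np
o=bot.get_obs(); print({k:np.round(v,3).tolist() for k,v in o.items()}, bot.tip_reach)
for n in ["scene","top"]:
    p,d=vision.camera(n); m=vision.camera_model(n)
    cv2.imwrite(f"pics/{n}0.png",p[:,:,::-1]); np.savez(f"{n}0.npz",p=p,d=d,**m)
    print(n,m)
E
```

```text
pics
{'clock': 0.0, 'joint_pos': [-1.227, 0.241, 0.004, 1.335, 0.0, 1.571], 'joint_vel': [-0.0, -0.0, 0.001, -0.001, -0.001, 0.001], 'tau': [0.003, -37.232, 25.241, 0.017, 0.0, -0.0], 'eef_pos': [0.168, -0.47, 0.303], 'tool_rot': [0.818, -0.576, -0.001, -0.001], 'ft_force': [0.055, -0.472, 0.211], 'ft_torque': [0.025, -0.036, -0.028], 'grip_width': 0.085} 0.0726
scene {'mtx': array([[563.73529186,   0.        , 323.37153039],
       [  0.        , 563.73529186, 236.14577236],
       [  0.        ,   0.        ,   1.        ]]), 'rvec': array([ 1.87164242,  1.18794214, -0.65729367]), 'tvec': array([-0.19294981, -0.188657  ,  1.52847216])}
top {'mtx': array([[603.06448137,   0.        , 321.99016621],
       [  0.        , 603.06448137, 250.73686786],
       [  0.        ,   0.        ,   1.        ]]), 'rvec': array([ 2.16861919, -2.14354502,  0.13805442]), 'tvec': array([-0.03875809,  0.55896704,  1.37899337])}
```

View pics/scene0.png

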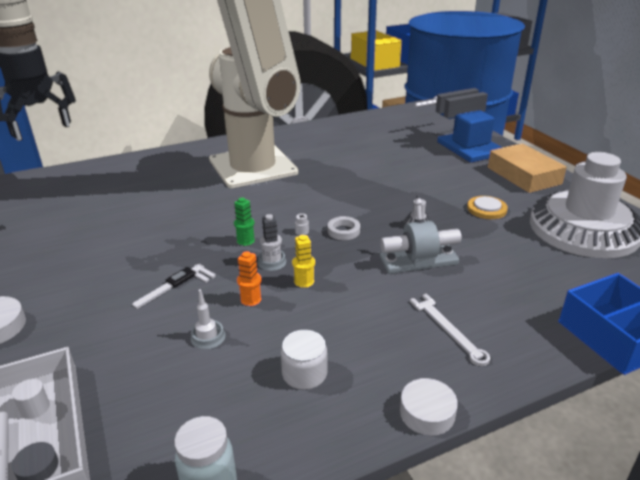

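View pics/top0.png

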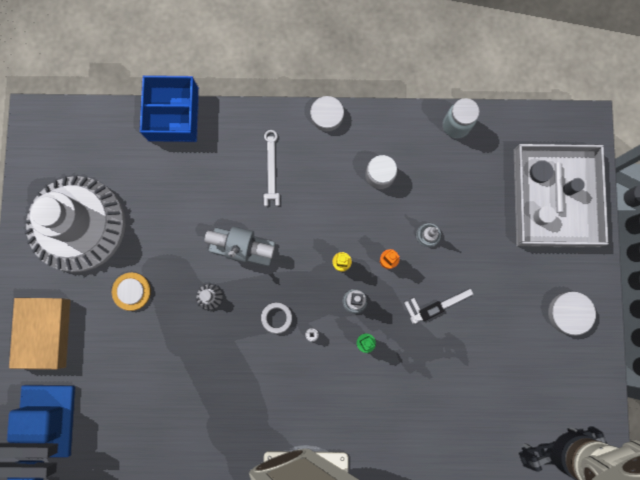

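In the scene picture the coupler candidates are green (244,221), orange (249,278), yellow (304,262) and the grey steel one in a rest (270,240). In the top picture the same four are at (366,343), (389,259), (342,261) and (355,301). The grey one in the rest fits the description; the needle adapter is the slim one at (429,235). The bearing block is at (240,245) in the top picture. Next I'll crop in close and measure.

```bash
cat > h.py <<'E'
import numpy as np,cv2
from scipy.spatial.transform import Rotation as R
def load(f):
    z=np.load(f); return {k:z[k] for k in z}
def cloud(c):
    d=c['d']; v,u=np.indices(d.shape); K=c['mtx']
    P=np.stack([(u-K[0,2])/K[0,0]*d,(v-K[1,2])/K[1,1]*d,d],-1)
    Rm=cv2.Rodrigues(c['rvec'])[0]
    return (P-c['tvec'])@Rm
def proj(c,p):
    return cv2.projectPoints(np.atleast_2d(p).astype(float),c['rvec'],c['tvec'],c['mtx'],None)[0][:,0]
E
python3 - <<'E'
from h import *
t=load('top0.npz');s=load('scene0.npz')
for n,c,b,f in [('t',t,(190,180,460,370),3),('s',s,(180,180,480,300),2.6)]:
    im=c['p'][b[1]:b[3],b[0]:b[2],::-1]; cv2.imwrite(f'pics/crop_{n}.png',cv2.resize(im,None,fx=f,fy=f,interpolation=cv2.INTER_CUBIC)[:600,:800])
P=cloud(t);Q=cloud(s)
for (u,v) in [(355,298),(355,310),(240,240),(235,250),(429,235),(300,350)]: print('top',u,v,P[v,u].round(4))
for (u,v) in [(270,220),(420,204),(425,240),(270,262),(390,242),(450,237)]: print('sc',u,v,Q[v,u].round(4))
E
```

```text
top 355 298 [ 0.4458 -0.1059  0.1126]
top 355 310 [ 0.4226 -0.1117  0.0108]
top 240 240 [0.5757 0.1542 0.0831]
top 235 250 [0.5511 0.163  0.0959]
top 429 235 [ 0.5984 -0.2822  0.0441]
top 300 350 [ 0.3276  0.0169 -0.0014]
sc 270 220 [ 0.4517 -0.1105  0.1049]
sc 420 204 [0.5451 0.169  0.1195]
sc 425 240 [0.5992 0.1498 0.0723]
sc 270 262 [ 0.4584 -0.1186  0.0124]
sc 390 242 [0.5617 0.095  0.061 ]
sc 450 237 [0.5931 0.2144 0.0577]
```

View pics/crop_t.png

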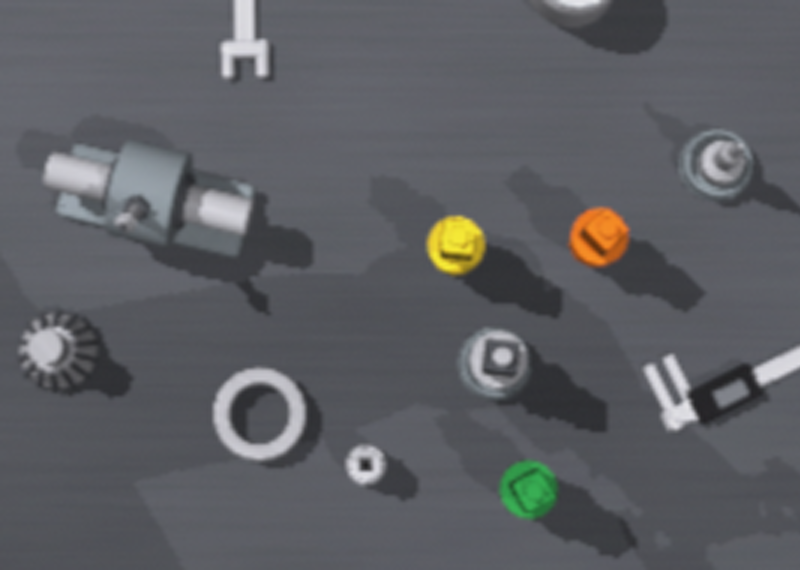

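View pics/crop_s.png

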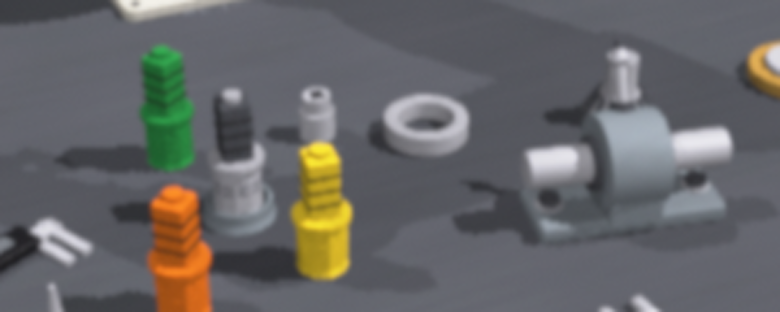

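The grey square-grip tool with the wide collar, standing in the round rest, is confirmed as the coupler: crop_t (495,360) and crop_s (235,165). The nipple leans towards the robot. I'll work out a vantage point over the coupler for the wrist camera.

```bash
cat >> h.py <<'E'
def pose(o):
    T=np.eye(4);T[:3,:3]=R.from_quat(o['tool_rot']).as_matrix();T[:3,3]=o['eef_pos'];return T
def camT(m):
    T=np.eye(4);T[:3,:3]=cv2.Rodrigues(m['rvec'])[0];T[:3,3]=m['tvec'];return np.linalg.inv(T)
def delta(T,G,n=None):
    D=np.linalg.inv(T)@G; rv=np.degrees(R.from_matrix(D[:3,:3]).as_rotvec())
    print('total shift tool',D[:3,3].round(4),'turn',rv.round(2))
    return D
def rows(T,G,n):
    "straight line, const. body twist rows: rotation rv/n per row, shift solved per row in the then-current frame"
    D=np.linalg.inv(T)@G; rv=R.from_matrix(D[:3,:3]).as_rotvec(); d=T[:3,3]*0+ (G[:3,3]-T[:3,3])/n
    out=[]
    for i in range(n):
        Ri=T[:3,:3]@R.from_rotvec(rv*i/n).as_matrix()
        out.append(np.r_[Ri.T@d,np.degrees(rv/n)])
    return np.array(out)
E
python3 - <<'E'
from h import *
from workcell import bot,vision
o=bot.get_obs();T=pose(o);m=vision.camera_model('wrist');C=camT(m)
X=np.linalg.inv(T)@C; print(X.round(4)); print(m['mtx'])
print(T.round(3))
np.save('X.npy',X)
# vantage: camera centred over coupler. tool x axis along world -y or so
for tx in [(0,-1,0),(0,1,0),(1,0,0),(-1,0,0)]:
    x=np.array(tx,float);z=np.array([0,0,-1.]);y=np.cross(z,x)
    G=np.eye(4);G[:3,:3]=np.c_[x,y,z]
    ch=(G@X)[:3,3]; G[:3,3]=np.array([.44,-.108,0.33])-[ch[0],ch[1],0]
    print(tx,G[:3,3].round(3)); delta(T,G)
E
```

```text
[[ 1.000e+00  6.000e-04  3.000e-04 -2.000e-04]
 [-7.000e-04  9.630e-01  2.694e-01 -6.820e-02]
 [-1.000e-04 -2.694e-01  9.630e-01 -7.060e-02]
 [ 0.000e+00  0.000e+00  0.000e+00  1.000e+00]]
[[408.68296507   0.         321.62952625]
 [  0.         408.68296507 236.20865809]
 [  0.           0.           1.        ]]
[[ 0.337 -0.941 -0.001  0.168]
 [-0.941 -0.337  0.002 -0.47 ]
 [-0.002 -0.    -1.     0.303]
 [ 0.     0.     0.     1.   ]]
(0, -1, 0) [ 0.372 -0.108  0.33 ]
total shift tool [-0.2725 -0.3135 -0.0264] turn [ 0.02  0.11 19.7 ]
(0, 1, 0) [ 0.508 -0.108  0.33 ]
total shift tool [-0.2268 -0.4421 -0.0265] turn [-1.500e-01  2.000e-02 -1.603e+02]
(1, 0, 0) [ 0.44  -0.176  0.33 ]
total shift tool [-0.1854 -0.355  -0.0265] turn [-7.00e-02  9.00e-02 -7.03e+01]
(-1, 0, 0) [ 0.44 -0.04  0.33]
total shift tool [-0.314  -0.4007 -0.0263] turn [1.000e-01 7.000e-02 1.097e+02]
```

```bash
python3 - <<'E'
from h import *
from workcell import bot
T=pose(bot.get_obs())
G=np.eye(4);G[:3,:3]=np.array([[0,-1,0],[-1,0,0],[0,0,-1]]).T.astype(float);G[:3,3]=[.48,.02,.33]
print(delta(T,G).round(3));print(rows(T,G,16).round(4).tolist())
E
```

```text
total shift tool [-0.3567 -0.4586 -0.0262] turn [ 0.02  0.11 19.7 ]
[[ 0.941 -0.337  0.002 -0.357]
 [ 0.337  0.941  0.    -0.459]
 [-0.002  0.001  1.    -0.026]
 [ 0.     0.     0.     1.   ]]
[[-0.0223, -0.0287, -0.0016, 0.0011, 0.0066, 1.231], [-0.0229, -0.0282, -0.0016, 0.0011, 0.0066, 1.231], [-0.0235, -0.0277, -0.0016, 0.0011, 0.0066, 1.231], [-0.0241, -0.0272, -0.0016, 0.0011, 0.0066, 1.231], [-0.0247, -0.0266, -0.0016, 0.0011, 0.0066, 1.231], [-0.0252, -0.0261, -0.0017, 0.0011, 0.0066, 1.231], [-0.0258, -0.0256, -0.0017, 0.0011, 0.0066, 1.231], [-0.0263, -0.025, -0.0017, 0.0011, 0.0066, 1.231], [-0.0269, -0.0244, -0.0017, 0.0011, 0.0066, 1.231], [-0.0274, -0.0238, -0.0017, 0.0011, 0.0066, 1.231], [-0.0279, -0.0233, -0.0017, 0.0011, 0.0066, 1.231], [-0.0284, -0.0226, -0.0017, 0.0011, 0.0066, 1.231], [-0.0289, -0.022, -0.0017, 0.0011, 0.0066, 1.231], [-0.0293, -0.0214, -0.0017, 0.0011, 0.0066, 1.231], [-0.0298, -0.0208, -0.0017, 0.0011, 0.0066, 1.231], [-0.0302, -0.0201, -0.0017, 0.0011, 0.0066, 1.231]]
```

Request:
{"name": "drive_tool", "arguments": {
  "steps": [-0.0225, -0.0285, -0.0016, 0, 0, 1.23, -1, -0.023, -0.028, -0.0016, 0, 0, 1.23, -1, -0.0235, -0.0275, -0.0016, 0, 0, 1.23, -1, -0.024, -0.027, -0.0016, 0, 0, 1.23, -1, -0.0245, -0.0265, -0.0016, 0, 0, 1.23, -1, -0.025, -0.026, -0.0016, 0, 0, 1.23, -1, -0.026, -0.0255, -0.0016, 0, 0, 1.23, -1, -0.0265, -0.025, -0.0016, 0, 0, 1.23, -1]
}}

```text
clock: 0.77
eef_pos: [0.3236, -0.2239, 0.3165]
tool_rot: [0.765, -0.644, -0.0, -0.0]
ft_force: [0.9, -0.9, -0.6]
grip_width: 0.0856
```

Request:
{"name": "drive_tool", "arguments": {
  "steps": [-0.027, -0.0245, -0.0016, 0, 0, 1.23, -1, -0.0275, -0.024, -0.0016, 0, 0, 1.23, -1, -0.028, -0.0235, -0.0016, 0, 0, 1.23, -1, -0.0285, -0.0225, -0.0016, 0, 0, 1.23, -1, -0.029, -0.022, -0.0016, 0, 0, 1.23, -1, -0.0295, -0.0215, -0.0016, 0, 0, 1.23, -1, -0.03, -0.021, -0.0016, 0, 0, 1.23, -1, -0.03, -0.02, -0.0016, 0, 0, 1.23, -1]
}}

```text
clock: 1.43
eef_pos: [0.4799, 0.0119, 0.3292]
tool_rot: [0.714, -0.7, -0.004, -0.003]
ft_force: [0.2, -0.4, 0.5]
grip_width: 0.085
```

Request:
{"name": "drive_tool", "arguments": {
  "steps": [0, 0, 0, 0, 0, 0, -1, 0, 0, 0, 0, 0, 0, -1]
}}

```text
clock: 1.6
eef_pos: [0.4799, 0.0099, 0.3287]
tool_rot: [0.713, -0.701, -0.004, -0.002]
ft_force: [-0.4, -0.4, -1.0]
grip_width: 0.0856
```

```bash
cat >> h.py <<'E'
def snap(n,name='wrist'):
    from workcell import bot,vision
    o=bot.get_obs();m=vision.camera_model(name);p,d=vision.camera(name)
    cv2.imwrite(f'pics/{n}.png',p[:,:,::-1]);np.savez(f'{n}.npz',p=p,d=d,T=pose(o),**m)
E
python3 - <<'E'
from h import *
from workcell import bot
snap('w1');print(pose(bot.get_obs()).round(4),bot.get_obs()['clock'])
E
```

```text
[[ 0.0158 -0.9999 -0.0022  0.4792]
 [-0.9998 -0.0158  0.0083  0.009 ]
 [-0.0083  0.0021 -1.      0.3288]
 [ 0.      0.      0.      1.    ]] 1.65
```

View pics/w1.png

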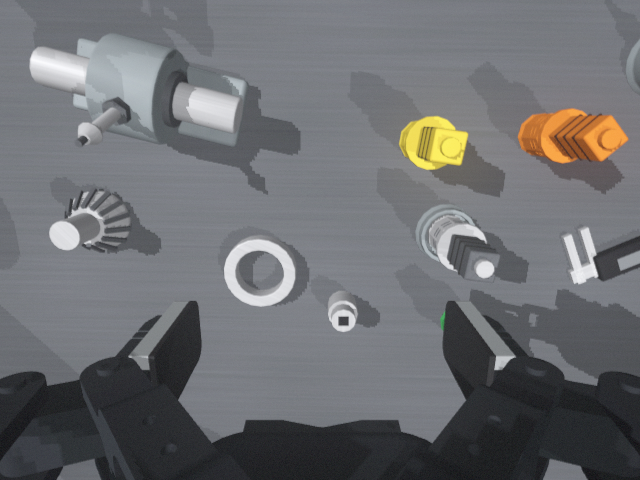

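The wrist view shows the coupler at (470,250), with its stub at (485,268), the rest around (447,232), and the nipple from its foot at (118,108) to its tip at (82,140). Next I'll fit the poses.

```bash
python3 - <<'E'
from h import *
w=load('w1.npz');P=cloud(w);t=load('top0.npz');Pt=cloud(t)
b=(400,190,520,300)
cv2.imwrite('pics/w1_c.png',cv2.resize(w['p'][190:300,400:520,::-1],None,fx=5,fy=5,interpolation=cv2.INTER_CUBIC))
cv2.imwrite('pics/w1_n.png',cv2.resize(w['p'][20:170,20:170,::-1],None,fx=4,fy=4,interpolation=cv2.INTER_CUBIC))
# bench height check
print('bench',P[150:170,300:330,2].mean())
q=P.reshape(-1,3);m=(np.hypot(q[:,0]-.44,q[:,1]+.108)<.05)&(q[:,2]>.004);q=q[m]
for lo,hi in [(.004,.01),(.012,.02),(.04,.048),(.05,.06),(.06,.1),(.1,.107),(.107,.115)]:
    s=q[(q[:,2]>lo)&(q[:,2]<hi)]
    if len(s): print(lo,hi,len(s),s.mean(0).round(4),s.min(0).round(4),s.max(0).round(4))
h=np.histogram(q[:,2],bins=np.arange(0,.12,.002));print(h[0].tolist())
E
```

```text
bench 0.002020659037712986
0.004 0.01 444 [ 0.4509 -0.0998  0.0068] [ 0.4194 -0.1307  0.004 ] [ 0.4714 -0.0824  0.01  ]
0.012 0.02 530 [ 0.4522 -0.101   0.0162] [ 0.4171 -0.1344  0.0121] [ 0.4697 -0.0839  0.02  ]
0.04 0.048 32 [ 0.4543 -0.0971  0.0415] [ 0.4455 -0.1062  0.04  ] [ 0.4628 -0.0915  0.0438]
0.05 0.06 836 [ 0.451  -0.1039  0.0563] [ 0.4225 -0.1317  0.0507] [ 0.4656 -0.0889  0.06  ]
0.06 0.1 838 [ 0.4495 -0.104   0.0812] [ 0.4325 -0.1245  0.0601] [ 0.4573 -0.097   0.0999]
0.1 0.107 735 [ 0.4458 -0.1086  0.1048] [ 0.4311 -0.1231  0.1   ] [ 0.4569 -0.0975  0.107 ]
0.107 0.115 280 [ 0.4443 -0.1101  0.1102] [ 0.4369 -0.1175  0.107 ] [ 0.451  -0.102   0.1122]
[0, 0, 162, 176, 106, 84, 43, 151, 294, 42, 27, 32, 25, 30, 20, 37, 32, 22, 38, 26, 21, 11, 0, 0, 2, 11, 36, 220, 527, 42, 36, 35, 33, 28, 54, 45, 33, 38, 35, 27, 68, 45, 41, 37, 45, 26, 61, 59, 52, 40, 49, 86, 482, 126, 86, 183, 3, 0, 0]
```

View pics/w1_c.png

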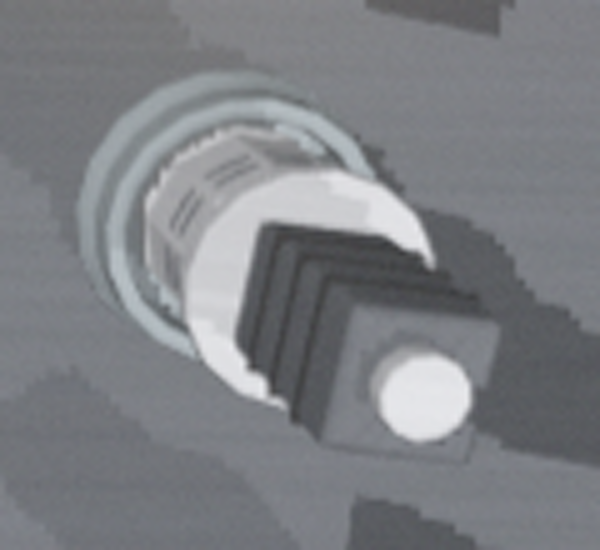

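View pics/w1_n.png

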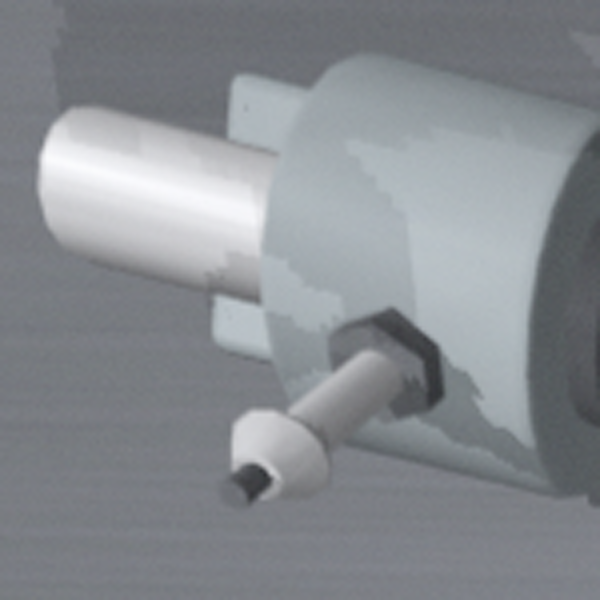

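```bash
cat > fit.py <<'E'
from h import *
from scipy.optimize import least_squares
import sys
def nip(px,s=-1):
    x,y,th,zo,fy=px
    Rz=R.from_euler('z',th).as_matrix()
    a=np.array([-np.sin(.4363),0,np.cos(.4363)])
    foot=np.array([0,fy,.05])+.038*a
    return Rz@foot+[x,y,zo],Rz@a
def resid(px,H,S,N):
    x,y,th,zo,fy=px
    Rz=R.from_euler('z',th).as_matrix()
    l=lambda q:(q-[x,y,zo])@Rz
    h=l(H);s=l(S)
    r1=np.hypot(h[:,0],h[:,2]-.05)-.038
    r2=np.hypot(s[:,0],s[:,2]-.05)-.015
    f,a=nip(px);d=N-f;t=d@a;rad=np.linalg.norm(d-np.outer(t,a),axis=1)
    tp=np.where(t<37.5e-3,.0045,np.where(t<39e-3,.008,.008-(t-.039)*4/7))
    r3=rad-tp
    return np.r_[r1,r2,r3]
def fit(P,init):
    px=np.array(init,float)
    q=P.reshape(-1,3);q=q[(np.hypot(q[:,0]-px[0],q[:,1]-px[1])<.14)&(q[:,2]>.025)]
    for it in range(12):
        Rz=R.from_euler('z',px[2]).as_matrix();l=(q-[px[0],px[1],px[3]])@Rz
        rr=np.hypot(l[:,0],l[:,2]-.05)
        H=q[(abs(rr-.038)<.006)&(abs(l[:,1])<.03)];S=q[(abs(rr-.015)<.005)&(abs(l[:,1])>.03)&(abs(l[:,1])<.078)]
        f,a=nip(px);d=q-f;t=d@a;rad=np.linalg.norm(d-np.outer(t,a),axis=1)
        N=q[(t>.009)&(t<.046)&(rad<.012)]
        g=least_squares(resid,px,args=(H,S,N),loss='soft_l1',f_scale=.001);px=g.x
    r=resid(px,H,S,N);n1,n2=len(H),len(S)
    print('fit',px.round(4),'n',n1,n2,len(N),'rms mm',[float((np.sqrt(np.median(v**2))*1e3).round(2)) for v in (r[:n1],r[n1:n1+n2],r[n1+n2:])])
    f,a=nip(px);print('foot',f.round(4),'axis',a.round(4),'tip',(f+.046*a).round(4))
    # independent nipple axis fit of stem
    d=N-f;t=d@a;Nn=N
    def rf(p):
        aa=np.array([p[2],p[3],1]);aa/=np.linalg.norm(aa);fo=f+[p[0],p[1],0]
        d=Nn-fo;t=d@aa;rad=np.linalg.norm(d-np.outer(t,aa),axis=1)
        return rad-np.where(t<37.5e-3,.0045,np.where(t<39e-3,.008,.008-(t-.039)*4/7))
    g=least_squares(rf,[0,0,a[0]/a[2],a[1]/a[2]],loss='soft_l1',f_scale=.001)
    aa=np.array([g.x[2],g.x[3],1]);aa/=np.linalg.norm(aa);print('free axis',aa.round(4),'foot',(f+[g.x[0],g.x[1],0]).round(4),'tip',(f+[g.x[0],g.x[1],0]+.046*aa).round(4))
    return px
if __name__=='__main__':
    for n in sys.argv[1:]:
        print(n);c=load(n+'.npz');px=fit(cloud(c),[.585,.155,-.2,0,0])
        f,a=nip(px);print('pix foot/tip',proj(c,[f,f+.046*a,f+.053*a]).round(1).tolist())
E
python3 fit.py w1 top0 scene0
python3 - <<'E'
from h import *
P=cloud(load('w1.npz'));q=P.reshape(-1,3)
q=q[(np.hypot(q[:,0]-.444,q[:,1]+.11)<.022)]
s=q[(q[:,2]>.102)]
r=cv2.minAreaRect(((s[:,:2])*1000).astype(np.float32));print(r)
from scipy.optimize import least_squares
s=q[(q[:,2]>.064)&(q[:,2]<.1)]
def f(p):
    a=p[2];l=(s[:,:2]-p[:2])@np.array([[np.cos(a),-np.sin(a)],[np.sin(a),np.cos(a)]])
    return np.max(abs(l),1)-.012
for a0 in np.radians([0,20,-20,40]):
    g=least_squares(f,[.444,-.11,a0],loss='soft_l1',f_scale=.001);print(g.x[:2].round(4),np.degrees(g.x[2]),g.cost)
E
```

```text
w1
fit [ -1.6824  11.3286   0.1986   0.0167 -11.3817] n 0 0 614 rms mm [nan, nan, 1.19]
foot [0.5472 0.1674 0.1011] axis [-0.4143 -0.0834  0.9063] tip [0.5282 0.1636 0.1428]
free axis [-0.2873 -0.1034  0.9522] foot [0.5446 0.1678 0.1011] tip [0.5314 0.163  0.1449]
pix foot/tip [[102.3, 118.4], [77.1, 150.2], [72.6, 155.8]]
top0
fit [ 1.4627  0.7728 -1.156   0.4628 -1.0894] n 0 0 0 rms mm [nan, nan, nan]
foot [0.4592 0.3485 0.5473] axis [-0.1703  0.3868  0.9063] tip [0.4514 0.3663 0.589 ]
free axis [-0.1703  0.3868  0.9063] foot [0.4592 0.3485 0.5473] tip [0.4514 0.3663 0.589 ]
pix foot/tip [[65.0, 271.0], [39.6, 273.6], [35.5, 274.1]]
scene0
fit [ 9.3110e-01  3.2486e+00 -1.1340e-01 -3.2000e-03 -3.1080e+00] n 0 0 106 rms mm [nan, nan, 1.53]
foot [0.5634 0.1625 0.0813] axis [-0.4199  0.0478  0.9063] tip [0.544  0.1647 0.123 ]
free axis [-0.3449  0.0248  0.9383] foot [0.5617 0.1624 0.0813] tip [0.5459 0.1635 0.1244]
pix foot/tip [[420.6, 225.7], [418.0, 202.7], [417.6, 199.1]]
((444.0531005859375, -110.44850158691406), (24.139978408813477, 24.067636489868164), 83.5239028930664)
[ 0.4438 -0.1108] -6.353502879441446 3.063714807328224e-05
[ 0.4438 -0.1108] -6.353502624559775 3.0637148073281865e-05
[ 0.4438 -0.1108] -6.353503996089369 3.063714807329116e-05
[ 0.4438 -0.1108] 83.64649740439376 3.0637148073281865e-05
  return _methods._mean(a, axis=axis, dtype=dtype,
  ret = ret.dtype.type(ret / rcount)
```

```bash
python3 - <<'E'
s=open('fit.py').read()
s=s.replace("x,y,th,zo,fy=px","x,y,th,zo=px;fy=0").replace("[.585,.155,-.2,0,0]","[.58,.155,-.255,0]")
s=s.replace("    # independent","    Rz=R.from_euler('z',px[2]).as_matrix();l=(q-[px[0],px[1],px[3]])@Rz;rr=np.hypot(l[:,0],l[:,2]-.05);e=l[rr<.018][:,1];print('shaft y ends',np.percentile(e,[.5,99.5]).round(4));e=l[(rr>.03)&(rr<.042)&(l[:,2]>.05)][:,1];print('housing y',np.percentile(e,[1,99]).round(4))\n    # independent")
open('fit.py','w').write(s)
E
python3 fit.py w1 top0 scene0
```

```text
w1
fit [ 5.691e-01  1.602e-01 -2.244e-01  4.000e-04] n 6604 4562 707 rms mm [0.47, 0.41, 0.33]
foot [0.5534 0.1637 0.0848] axis [-0.412   0.094   0.9063] tip [0.5345 0.1681 0.1265]
shaft y ends [-0.0801  0.0789]
housing y [-0.0253  0.0236]
free axis [-0.411   0.0959  0.9066] foot [0.5535 0.1637 0.0848] tip [0.5346 0.1681 0.1265]
pix foot/tip [[117.9, 109.9], [83.5, 138.5], [77.4, 143.5]]
top0
fit [ 5.710e-01  1.604e-01 -2.264e-01 -1.000e-04] n 644 506 45 rms mm [1.61, 1.28, 0.93]
foot [0.5554 0.164  0.0844] axis [-0.4118  0.0949  0.9063] tip [0.5364 0.1684 0.1261]
shaft y ends [-0.0792  0.0803]
housing y [-0.0246  0.0251]
free axis [-0.4226  0.0131  0.9062] foot [0.5566 0.1665 0.0844] tip [0.5372 0.1671 0.1261]
pix foot/tip [[235.3, 248.7], [230.4, 254.8], [229.6, 255.8]]
scene0
fit [ 5.700e-01  1.601e-01 -2.261e-01  3.000e-04] n 1025 686 98 rms mm [1.14, 1.04, 1.25]
foot [0.5543 0.1637 0.0847] axis [-0.4118  0.0947  0.9063] tip [0.5354 0.168  0.1264]
shaft y ends [-0.08    0.0794]
housing y [-0.0253  0.0247]
free axis [-0.4333  0.1369  0.8908] foot [0.5566 0.1621 0.0847] tip [0.5366 0.1684 0.1257]
pix foot/tip [[418.8, 222.0], [417.1, 198.9], [416.9, 195.3]]
```

The three cameras agree on the block to within 2 mm: tip [0.5345, 0.168, 0.1265], axis [-0.412, 0.094, 0.906]. The coupler is at (0.444, -0.1105) with yaw -6.4°, and its stub top is at 0.110, as it should be. Next I'll move above the coupler.

```bash
cat > g1.py <<'E'
from h import *
from workcell import bot
import sys
def down(p,yawdeg):
    a=np.radians(yawdeg);x=np.array([np.cos(a),np.sin(a),0]);z=np.array([0,0,-1.]);G=np.eye(4);G[:3,:3]=np.c_[x,np.cross(z,x),z];G[:3,3]=p;return G
if __name__=='__main__':
    T=pose(bot.get_obs());G=down([.444,-.1105,float(sys.argv[1])],-96.4);print(bot.get_obs()['clock'])
    delta(T,G);print(rows(T,G,int(sys.argv[2])).round(4).tolist())
E
python3 g1.py .25 6
```

```text
1.65
total shift tool [0.1196 0.037  0.0778] turn [0.15 0.47 7.3 ]
[[0.0199, 0.0062, 0.013, 0.0252, 0.0782, 1.2172], [0.02, 0.0057, 0.013, 0.0252, 0.0782, 1.2172], [0.0201, 0.0053, 0.013, 0.0252, 0.0782, 1.2172], [0.0202, 0.0049, 0.013, 0.0252, 0.0782, 1.2172], [0.0203, 0.0045, 0.0131, 0.0252, 0.0782, 1.2172], [0.0204, 0.004, 0.0131, 0.0252, 0.0782, 1.2172]]
```

Request:
{"name": "drive_tool", "arguments": {
  "steps": [0.02, 0.006, 0.013, 0.025, 0.078, 1.217, -1, 0.02, 0.0057, 0.013, 0.025, 0.078, 1.217, -1, 0.0201, 0.0053, 0.013, 0.025, 0.078, 1.217, -1, 0.0202, 0.0049, 0.013, 0.025, 0.078, 1.217, -1, 0.0203, 0.0045, 0.013, 0.025, 0.078, 1.217, -1, 0.0204, 0.004, 0.013, 0.025, 0.078, 1.217, -1, 0, 0, 0, 0, 0, 0, -1, 0, 0, 0, 0, 0, 0, -1]
}}

```text
clock: 2.32
eef_pos: [0.4429, -0.112, 0.2503]
tool_rot: [-0.665, 0.747, 0.001, 0.0]
ft_force: [0.3, -0.7, 0.3]
grip_width: 0.0855
```

```bash
python3 - <<'E'
from h import *
snap('w2')
P=cloud(load('w2.npz'));q=P.reshape(-1,3)
q=q[(np.hypot(q[:,0]-.444,q[:,1]+.11)<.022)]
from scipy.optimize import least_squares
s=q[(q[:,2]>.107)];print('stub',((s.min(0)+s.max(0))/2).round(4),s[:,2].mean(),len(s))
s=q[(q[:,2]>.064)&(q[:,2]<.1)]
def f(p):
    a=p[2];l=(s[:,:2]-p[:2])@np.array([[np.cos(a),-np.sin(a)],[np.sin(a),np.cos(a)]])
    return np.max(abs(l),1)-.012
g=least_squares(f,[.444,-.11,-.1],loss='soft_l1',f_scale=.001);print(g.x[:2].round(4),np.degrees(g.x[2]),len(s))
E
python3 g1.py .133 6
```

```text
stub [ 0.4491 -0.1116  0.1911] 0.2530080589820811 10967
[ 0.4437 -0.1109] -6.276388374984145 564
2.3667
total shift tool [-7.00e-04  1.00e-04  1.18e-01] turn [-0.08  0.06 -0.18]
[[-0.0001, 0.0, 0.0197, -0.0141, 0.0104, -0.0305], [-0.0001, 0.0, 0.0197, -0.0141, 0.0104, -0.0305], [-0.0001, -0.0, 0.0197, -0.0141, 0.0104, -0.0305], [-0.0001, -0.0, 0.0197, -0.0141, 0.0104, -0.0305], [-0.0001, -0.0, 0.0197, -0.0141, 0.0104, -0.0305], [-0.0001, -0.0, 0.0197, -0.0141, 0.0104, -0.0305]]
```

View pics/w2.png

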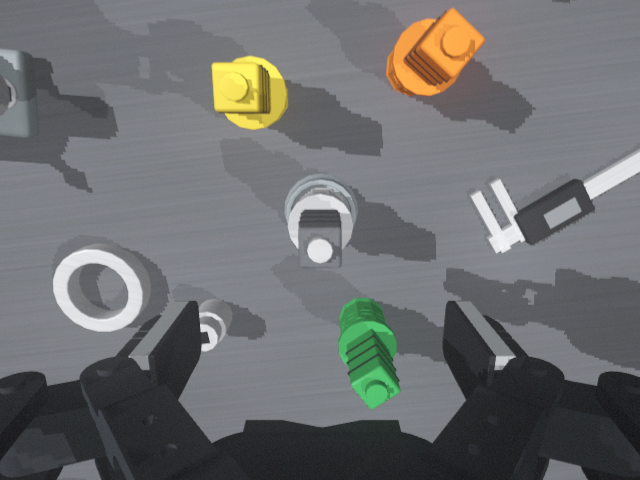

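The grip (320,230) is centred between the fingers and square to them. Green (368,350), the socket (205,330) and yellow (245,90) all stay clear of the fingers' path. I'll descend.

Request:
{"name": "drive_tool", "arguments": {
  "steps": [0, 0, 0.022, 0, 0, 0, -1, 0, 0, 0.022, 0, 0, 0, -1, 0, 0, 0.022, 0, 0, 0, -1, 0, 0, 0.022, 0, 0, 0, -1, 0, 0, 0.018, 0, 0, 0, -1, 0, 0, 0.011, 0, 0, 0, -1, 0, 0, 0, 0, 0, 0, -1, 0, 0, 0, 0, 0, 0, -1]
}}

```text
clock: 3.03
eef_pos: [0.4451, -0.1101, 0.1342]
tool_rot: [-0.667, 0.745, -0.0, 0.001]
ft_force: [0.0, -0.1, 0.8]
grip_width: 0.0856
```

Request:
{"name": "drive_tool", "arguments": {
  "steps": [0, 0, 0, 0, 0, 0, 1, 0, 0, 0, 0, 0, 0, 1, 0, 0, 0, 0, 0, 0, 1, 0, 0, 0, 0, 0, 0, 1, 0, 0, 0, 0, 0, 0, 1, 0, 0, 0, 0, 0, 0, 1, 0, 0, 0, 0, 0, 0, 1, 0, 0, 0, 0, 0, 0, 1]
}}

```text
clock: 3.7
eef_pos: [0.4452, -0.1107, 0.1344]
tool_rot: [-0.666, 0.746, -0.001, 0.001]
ft_force: [-0.6, -1.0, 4.7]
grip_width: 0.0229
```

```bash
python3 - <<'E'
from h import *
from workcell import bot
snap('w3');o=bot.get_obs();print(o['clock'],o['eef_pos'],o['tool_rot'],o['ft_force'],o['grip_width'])
E
```

```text
3.75 [ 0.4452229  -0.11073986  0.13444513] [-0.66624956  0.74572727 -0.00101216  0.00115847] [-0.30657095 -0.02301504  5.63525283] 0.023314439569357633
```

View pics/w3.png

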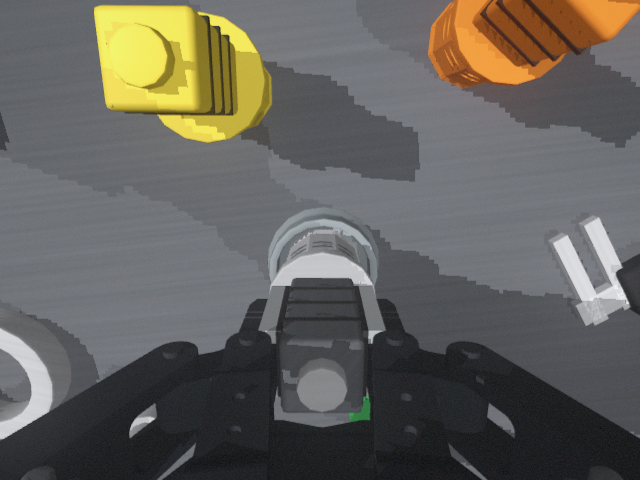

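The coupler is gripped (opening 23 mm), with the fingertips resting lightly on the collar (about 5 N up). Next I'll lift it and look.

Request:
{"name": "drive_tool", "arguments": {
  "steps": [0, 0, -0.008, 0, 0, 0, 1, 0, 0, -0.016, 0, 0, 0, 1, 0, 0, -0.02, 0, 0, 0, 1, 0, 0, -0.02, 0, 0, 0, 1, 0, 0, -0.02, 0, 0, 0, 1, 0, 0, -0.02, 0, 0, 0, 1, 0, 0, -0.016, 0, 0, 0, 1, 0, 0, 0, 0, 0, 0, 1]
}}

```text
clock: 4.42
eef_pos: [0.4458, -0.1108, 0.2565]
tool_rot: [-0.666, 0.746, -0.002, 0.002]
ft_force: [2.1, -0.3, -4.3]
grip_width: 0.0232
```

```bash
cat > g2.py <<'E'
from h import *
from workcell import bot
import sys
TIP=np.array([.5345,.168,.1265]);A=np.array([-.412,.094,.9063]);A/=np.linalg.norm(A)
ML=.1284
def goal(stand,T,tip=TIP,a=A):
    z=-a; xp=np.array([0,-1.,0]) if True else T[:3,0]; x=xp-z*(xp@z);x/=np.linalg.norm(x)
    G=np.eye(4);G[:3,:3]=np.c_[x,np.cross(z,x),z];G[:3,3]=tip+a*(stand+ML);return G
if __name__=='__main__':
    o=bot.get_obs();T=pose(o);G=goal(float(sys.argv[1]),T);print(o['clock'],T[:3,3],o['ft_force'].round(1),o['grip_width'])
    delta(T,G)
    M=T[:3,3]+T[:3,2]*ML;print('mouth',M.round(4),'along axis of tip',((M-TIP)@A).round(4),'lat in tool',(T[:3,:3].T@((M-TIP)-((M-TIP)@A)*A)).round(4))
    print(rows(T,G,int(sys.argv[2])).round(4).tolist())
E
python3 g2.py .06 10; python3 -c "
from h import *;snap('w4')"
```

```text
4.4167 [ 0.44580818 -0.11083591  0.25653881] [ 2.1 -0.3 -4.3] 0.023158895947282175
total shift tool [-0.2959  0.022  -0.0408] turn [24.32  3.94 -5.2 ]
mouth [ 0.4467 -0.1109  0.1281] along axis of tip 0.0115 lat in tool [0.2875 0.0513 0.0083]
[[-0.0296, 0.0022, -0.0041, 2.4319, 0.3935, -0.5197], [-0.0296, 0.0017, -0.0044, 2.4319, 0.3935, -0.5197], [-0.0296, 0.0013, -0.0046, 2.4319, 0.3935, -0.5197], [-0.0295, 0.0008, -0.0049, 2.4319, 0.3935, -0.5197], [-0.0295, 0.0003, -0.0051, 2.4319, 0.3935, -0.5197], [-0.0295, -0.0001, -0.0053, 2.4319, 0.3935, -0.5197], [-0.0294, -0.0006, -0.0055, 2.4319, 0.3935, -0.5197], [-0.0294, -0.0011, -0.0057, 2.4319, 0.3935, -0.5197], [-0.0293, -0.0017, -0.0058, 2.4319, 0.3935, -0.5197], [-0.0293, -0.0022, -0.0059, 2.4319, 0.3935, -0.5197]]
```

View pics/w4.png

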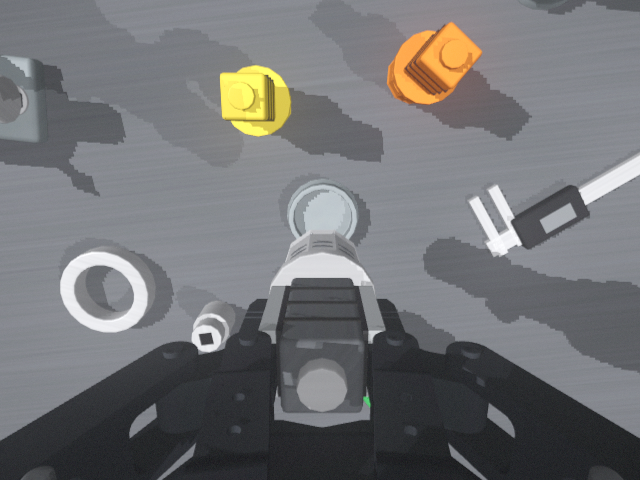

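The rest is empty (322,215) and the coupler sits the same way in the hand, with its stub at (321,385) as before. I'll move on to a 60 mm standoff, tilting on the way.

Request:
{"name": "drive_tool", "arguments": {
  "steps": [-0.0296, 0.0022, -0.0041, 2.43, 0.39, -0.52, 1, -0.0296, 0.0017, -0.0044, 2.43, 0.39, -0.52, 1, -0.0296, 0.0013, -0.0046, 2.43, 0.39, -0.52, 1, -0.0295, 0.0008, -0.0049, 2.43, 0.39, -0.52, 1, -0.0295, 0.0003, -0.0051, 2.43, 0.39, -0.52, 1]
}}

```text
clock: 4.88
eef_pos: [0.4453, -0.0075, 0.2727]
tool_rot: [-0.699, 0.707, -0.079, 0.069]
ft_force: [0.1, 0.3, -4.7]
grip_width: 0.0237
```

Request:
{"name": "drive_tool", "arguments": {
  "steps": [-0.0295, -0.0001, -0.0053, 2.43, 0.39, -0.52, 1, -0.0294, -0.0006, -0.0055, 2.43, 0.39, -0.52, 1, -0.0294, -0.0011, -0.0057, 2.43, 0.39, -0.52, 1, -0.0293, -0.0017, -0.0058, 2.43, 0.39, -0.52, 1, -0.0293, -0.0022, -0.0059, 2.43, 0.39, -0.52, 1, 0, 0, 0, 0, 0, 0, 1, 0, 0, 0, 0, 0, 0, 1, 0, 0, 0, 0, 0, 0, 1]
}}

```text
clock: 5.55
eef_pos: [0.4432, 0.053, 0.2997]
tool_rot: [0.735, -0.646, 0.148, -0.147]
ft_force: [0.9, 0.2, -4.3]
grip_width: 0.0235
```

```bash
python3 g2.py .03 3; python3 -c "
from h import *;snap('w5');snap('s5','scene')"; python3 fit.py w5
```

```text
5.55 [0.44316115 0.05295175 0.29974225] [ 0.9  0.2 -4.3] 0.023521611056439268
total shift tool [-0.1265 -0.0275  0.041 ] turn [-0.02  6.84  7.09]
mouth [0.4955 0.0562 0.1825] along axis of tip 0.0563 lat in tool [ 0.1144  0.0268 -0.0139]
[[-0.0422, -0.0092, 0.0137, -0.0069, 2.2792, 2.3645], [-0.043, -0.0074, 0.012, -0.0069, 2.2792, 2.3645], [-0.0437, -0.0056, 0.0102, -0.0069, 2.2792, 2.3645]]
w5
fit [ 5.692e-01  1.602e-01 -2.241e-01  3.000e-04] n 5056 3815 496 rms mm [0.42, 0.41, 0.27]
foot [0.5535 0.1638 0.0847] axis [-0.412   0.0939  0.9063] tip [0.5346 0.1681 0.1264]
shaft y ends [-0.0801  0.0787]
housing y [-0.0252  0.0235]
free axis [-0.4102  0.0961  0.9069] foot [0.5535 0.1637 0.0847] tip [0.5347 0.1681 0.1265]
pix foot/tip [[188.8, 179.2], [158.8, 187.9], [153.4, 189.5]]
```

View pics/w5.png

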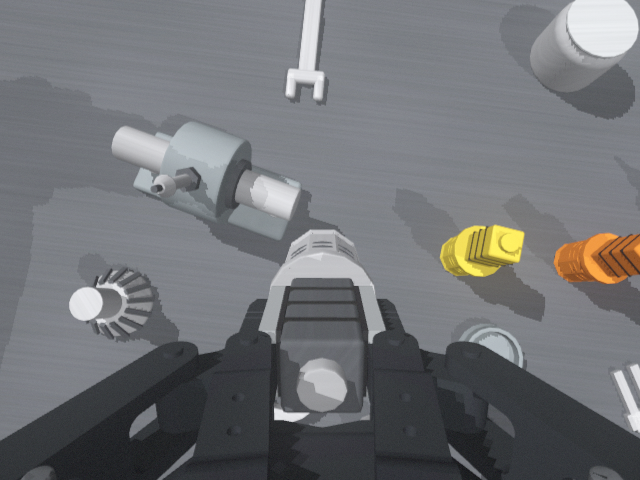

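View pics/s5.png

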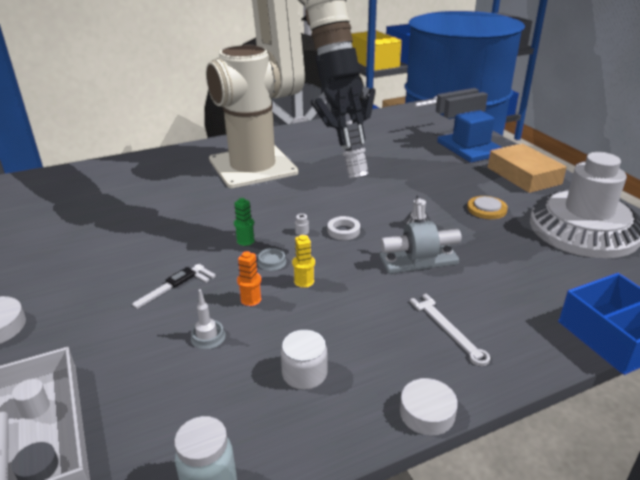

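A joint rate limit stopped it short, at y=0.053. The new wrist fit gives the same tip (0.5346, 0.1681, 0.1264). I'll continue with smaller steps.

```bash
python3 g2.py .05 12; python3 -c "
from workcell import bot;print(bot.get_obs()['joint_pos'].round(3))"
```

```text
5.65 [0.44392531 0.05279741 0.30040326] [-0.   0.3 -4.5] 0.022941195684404603
total shift tool [-0.1292 -0.0266  0.0214] turn [-0.11  6.84  7.05]
mouth [0.4964 0.056  0.1833] along axis of tip 0.0566 lat in tool [ 0.1147  0.0255 -0.0139]
[[-0.0108, -0.0022, 0.0018, -0.0091, 0.5696, 0.5877], [-0.0108, -0.0021, 0.0017, -0.0091, 0.5696, 0.5877], [-0.0108, -0.002, 0.0016, -0.0091, 0.5696, 0.5877], [-0.0109, -0.0019, 0.0015, -0.0091, 0.5696, 0.5877], [-0.0109, -0.0018, 0.0014, -0.0091, 0.5696, 0.5877], [-0.0109, -0.0017, 0.0012, -0.0091, 0.5696, 0.5877], [-0.011, -0.0016, 0.0011, -0.0091, 0.5696, 0.5877], [-0.011, -0.0014, 0.001, -0.0091, 0.5696, 0.5877], [-0.011, -0.0013, 0.0009, -0.0091, 0.5696, 0.5877], [-0.011, -0.0012, 0.0008, -0.0091, 0.5696, 0.5877], [-0.0111, -0.0011, 0.0007, -0.0091, 0.5696, 0.5877], [-0.0111, -0.001, 0.0006, -0.0091, 0.5696, 0.5877]]
[ 0.134 -0.12  -0.471  0.799 -0.03   3.141]
```

Joint 6 is at its range limit (3.141), which is why the move stopped. The coupler's rotation about the nipple axis is free, so I'll plan an approach with the tool x turned back by about 35°.

```bash
sed -i "s/xp=np.array(\[0,-1.,0\]) if True else T\[:3,0\]/an=np.radians(-52);xp=np.array([np.cos(an),np.sin(an),0])/" g2.py; python3 g2.py .05 16
```

```text
5.65 [0.44392531 0.05279741 0.30040326] [-0.   0.3 -4.5] 0.022941195684404603
total shift tool [-0.1292 -0.0266  0.0214] turn [ -2.26   6.53 -29.29]
mouth [0.4964 0.056  0.1833] along axis of tip 0.0566 lat in tool [ 0.1147  0.0255 -0.0139]
[[-0.0081, -0.0017, 0.0013, -0.1413, 0.4079, -1.8307], [-0.008, -0.0019, 0.0013, -0.1413, 0.4079, -1.8307], [-0.008, -0.0022, 0.0012, -0.1413, 0.4079, -1.8307], [-0.0079, -0.0024, 0.0012, -0.1413, 0.4079, -1.8307], [-0.0078, -0.0027, 0.0011, -0.1413, 0.4079, -1.8307], [-0.0077, -0.0029, 0.001, -0.1413, 0.4079, -1.8307], [-0.0077, -0.0032, 0.001, -0.1413, 0.4079, -1.8307], [-0.0076, -0.0034, 0.0009, -0.1413, 0.4079, -1.8307], [-0.0074, -0.0037, 0.0008, -0.1413, 0.4079, -1.8307], [-0.0073, -0.0039, 0.0008, -0.1413, 0.4079, -1.8307], [-0.0072, -0.0042, 0.0007, -0.1413, 0.4079, -1.8307], [-0.0071, -0.0044, 0.0007, -0.1413, 0.4079, -1.8307], [-0.0069, -0.0046, 0.0006, -0.1413, 0.4079, -1.8307], [-0.0068, -0.0048, 0.0005, -0.1413, 0.4079, -1.8307], [-0.0066, -0.005, 0.0005, -0.1413, 0.4079, -1.8307], [-0.0065, -0.0053, 0.0004, -0.1413, 0.4079, -1.8307]]
```

Request:
{"name": "drive_tool", "arguments": {
  "steps": [-0.0081, -0.0017, 0.0013, -0.14, 0.41, -1.83, 1, -0.008, -0.0019, 0.0013, -0.14, 0.41, -1.83, 1, -0.008, -0.0022, 0.0012, -0.14, 0.41, -1.83, 1, -0.0079, -0.0024, 0.0012, -0.14, 0.41, -1.83, 1, -0.0078, -0.0027, 0.0011, -0.14, 0.41, -1.83, 1, -0.0077, -0.0029, 0.001, -0.14, 0.41, -1.83, 1, -0.0077, -0.0032, 0.001, -0.14, 0.41, -1.83, 1, -0.0076, -0.0034, 0.0009, -0.14, 0.41, -1.83, 1]
}}

```text
clock: 6.32
eef_pos: [0.4528, 0.1197, 0.2951]
tool_rot: [0.808, -0.551, 0.182, -0.102]
ft_force: [-0.1, -0.4, -5.2]
grip_width: 0.0233
```

Request:
{"name": "drive_tool", "arguments": {
  "steps": [-0.0074, -0.0037, 0.0008, -0.14, 0.41, -1.83, 1, -0.0073, -0.0039, 0.0008, -0.14, 0.41, -1.83, 1, -0.0072, -0.0042, 0.0007, -0.14, 0.41, -1.83, 1, -0.0071, -0.0044, 0.0007, -0.14, 0.41, -1.83, 1, -0.0069, -0.0046, 0.0006, -0.14, 0.41, -1.83, 1, -0.0068, -0.0048, 0.0005, -0.14, 0.41, -1.83, 1, -0.0066, -0.005, 0.0005, -0.14, 0.41, -1.83, 1, -0.0065, -0.0053, 0.0004, -0.14, 0.41, -1.83, 1]
}}

```text
clock: 6.98
eef_pos: [0.4613, 0.1862, 0.2894]
tool_rot: [0.867, -0.447, 0.211, -0.055]
ft_force: [0.4, 1.0, -3.8]
grip_width: 0.0234
```

Request:
{"name": "drive_tool", "arguments": {
  "steps": [0, 0, 0, 0, 0, 0, 1, 0, 0, 0, 0, 0, 0, 1]
}}

```text
clock: 7.15
eef_pos: [0.4612, 0.1858, 0.2893]
tool_rot: [0.867, -0.448, 0.211, -0.055]
ft_force: [-0.9, -0.1, -4.2]
grip_width: 0.0229
```

```bash
python3 g2.py .02 4; python3 -c "
from workcell import bot;print(bot.get_obs()['joint_pos'].round(3))
from h import *;snap('w6')";python3 fit.py w6
```

```text
7.15 [0.46119052 0.18583367 0.28928059] [-0.9 -0.1 -4.2] 0.022912115528742612
total shift tool [0.0004 0.0012 0.031 ] turn [-0.18 -0.09  0.09]
mouth [0.5145 0.1738 0.1731] along axis of tip 0.051 lat in tool [-0.0002 -0.0015  0.    ]
[[0.0001, 0.0003, 0.0078, -0.0438, -0.0227, 0.0227], [0.0001, 0.0003, 0.0078, -0.0438, -0.0227, 0.0227], [0.0001, 0.0003, 0.0078, -0.0438, -0.0227, 0.0227], [0.0001, 0.0003, 0.0078, -0.0438, -0.0227, 0.0227]]
[ 0.516  0.043 -0.342  0.851 -0.29   2.992]
w6
fit [ 5.693e-01  1.601e-01 -2.257e-01  3.000e-04] n 4403 3551 185 rms mm [0.41, 0.39, 0.22]
foot [0.5536 0.1637 0.0847] axis [-0.4119  0.0946  0.9063] tip [0.5347 0.1681 0.1264]
shaft y ends [-0.0788  0.0794]
housing y [-0.0235  0.025 ]
free axis [-0.411   0.0947  0.9067] foot [0.5537 0.1637 0.0847] tip [0.5348 0.168  0.1264]
pix foot/tip [[321.6, 219.7], [321.7, 236.2], [321.7, 239.2]]
```

View pics/w6.png

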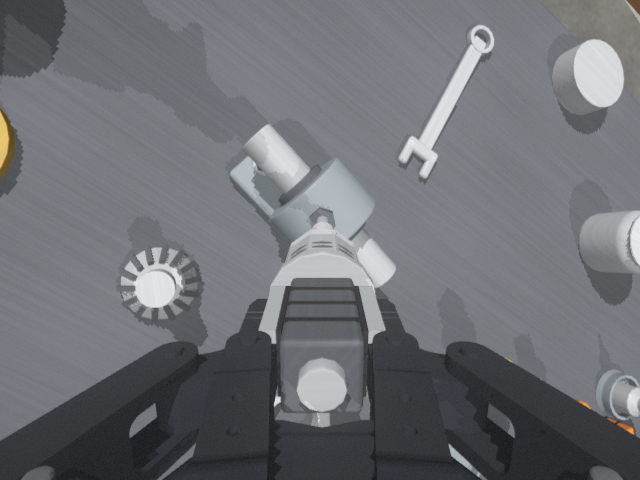

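The coupler points at the nipple (foot at (322,212)). Next I'll check how the coupler sits in the tool frame (stub and collar).

```bash
python3 - <<'E'
from h import *
from scipy.optimize import least_squares
for n in ['w3','w4','w6']:
    w=load(n+'.npz');P=cloud(w);T=w['T'];q=(P-T[:3,3])@T[:3,:3]
    s=q[372:400,308:336].reshape(-1,3);s=s[s[:,2]<np.median(s[:,2])+.002];print(n,'stub patch',np.median(s,0).round(4))
    m=np.zeros(q.shape[:2],bool);m[225:290,265:380]=1
    b=q[m];
    # collar/barrel cylinder points: radius from axis
    c=b[(abs(b[:,0])<.03)&(abs(b[:,1])<.03)&(b[:,2]>.075)&(b[:,2]<.131)]
    rad=np.hypot(c[:,0],c[:,1]);
    bar=c[(c[:,2]>.09)]
    print('barrel x mid',(bar[:,0].min()+bar[:,0].max())/2,'y min',bar[:,1].min(),'zmax',bar[:,2].max(),len(bar))
    g=lambda p,d:np.hypot(d[:,0]-p[0]-p[2]*(d[:,2]-.1),d[:,1]-p[1]-p[3]*(d[:,2]-.1))
    r=least_squares(lambda p:g(p,bar)-.0183,[0,0,0,0],loss='soft_l1',f_scale=.0007);print('axis at z=.1',r.x[:2].round(4),'slope deg',np.degrees(r.x[2:]).round(2))
    f=q[305:372,290:355].reshape(-1,3);f=f[(f[:,1]<0)&(f[:,2]>.02)&(f[:,2]<.08)];pf=np.polyfit(f[:,2],f[:,1],1);print('grip face y slope deg',np.degrees(pf[0]).round(2),'y at .05',np.polyval(pf,.05).round(4))
E
```

```text
w3 stub patch [-0.0001 -0.0003  0.0241]
barrel x mid 0.0006725386394081136 y min -0.02139197572756813 zmax 0.1309770186548918 3414
axis at z=.1 [0.0001 0.0014] slope deg [ 0.96 -4.91]
grip face y slope deg -12.09 y at .05 -0.0117
w4 stub patch [-0.     -0.0001  0.0241]
barrel x mid 8.429370464725118e-05 y min -0.017365080942059987 zmax 0.12700013968029064 1239
axis at z=.1 [0.0001 0.0014] slope deg [0.12 1.15]
grip face y slope deg -12.23 y at .05 -0.0117
w6 stub patch [ 0.     -0.0004  0.0241]
barrel x mid 0.0002363601390483281 y min -0.017444699047662136 zmax 0.127082514069948 1233
axis at z=.1 [0.0001 0.0012] slope deg [0.1  1.07]
grip face y slope deg -12.04 y at .05 -0.0119
```

The in-hand pose is good: the stub is centred within 0.4 mm, and the mouth sits 128 mm ahead of the TCP. I'll advance along the axis to just before the tip.

Request:
{"name": "drive_tool", "arguments": {
  "steps": [0.0001, 0.0003, 0.0078, -0.04, -0.02, 0.02, 1, 0.0001, 0.0003, 0.0078, -0.04, -0.02, 0.02, 1, 0.0001, 0.0003, 0.0078, -0.04, -0.02, 0.02, 1, 0.0001, 0.0003, 0.0078, -0.04, -0.02, 0.02, 1, 0, 0, 0, 0, 0, 0, 1, 0, 0, 0, 0, 0, 0, 1]
}}

```text
clock: 7.7
eef_pos: [0.4732, 0.1806, 0.2599]
tool_rot: [0.867, -0.45, 0.209, -0.054]
ft_force: [0.1, -0.7, -4.4]
grip_width: 0.0234
```

```bash
python3 g2.py -.015 5; python3 -c "
from h import *;snap('s7','scene');c=load('s7.npz');cv2.imwrite('pics/s7c.png',cv2.resize(c['p'][80:280,330:500,::-1],None,fx=3,fy=3,interpolation=cv2.INTER_CUBIC))"
```

```text
7.7 [0.47319686 0.18064389 0.25987356] [ 0.1 -0.7 -4.4] 0.02343666984255119
total shift tool [-0.0006 -0.0013  0.0339] turn [ 0.11 -0.01 -0.08]
mouth [0.5259 0.1684 0.1434] along axis of tip 0.0189 lat in tool [0.0006 0.0015 0.    ]
[[-0.0001, -0.0003, 0.0068, 0.0227, -0.0018, -0.0158], [-0.0001, -0.0003, 0.0068, 0.0227, -0.0018, -0.0158], [-0.0001, -0.0003, 0.0068, 0.0227, -0.0018, -0.0158], [-0.0001, -0.0002, 0.0068, 0.0227, -0.0018, -0.0158], [-0.0001, -0.0002, 0.0068, 0.0227, -0.0018, -0.0158]]
```

View pics/s7c.png

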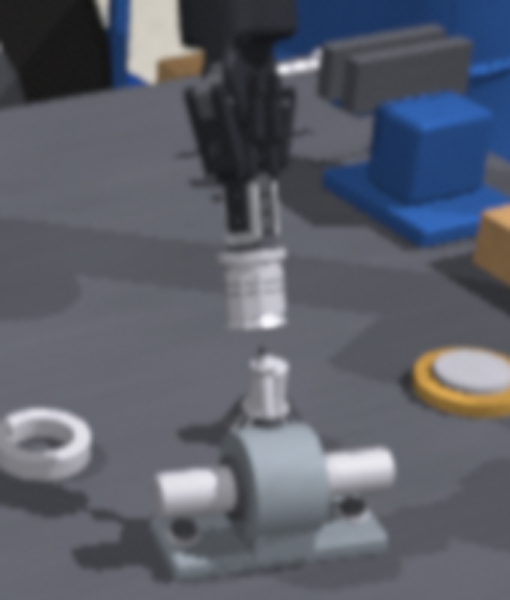

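The coupler (260,290 in the crop) is in line above the nipple (268,385), with the pin at (262,352). I'll advance until the tip is about 10 mm inside.

Request:
{"name": "drive_tool", "arguments": {
  "steps": [0, -0.0002, 0.006, 0, 0, 0, 1, 0, -0.0002, 0.006, 0, 0, 0, 1, 0, -0.0002, 0.006, 0, 0, 0, 1, 0, -0.0002, 0.006, 0, 0, 0, 1, 0, 0, 0.005, 0, 0, 0, 1, 0, 0, 0, 0, 0, 0, 1, 0, 0, 0, 0, 0, 0, 1]
}}

```text
clock: 8.33
eef_pos: [0.4858, 0.1788, 0.2343]
tool_rot: [0.867, -0.45, 0.209, -0.054]
ft_force: [-0.2, -0.1, -3.8]
grip_width: 0.0237
```

```bash
python3 g2.py -.016 3; python3 -c "
from h import *;snap('s8','scene');c=load('s8.npz');cv2.imwrite('pics/s8c.png',cv2.resize(c['p'][80:280,330:500,::-1],None,fx=3,fy=3,interpolation=cv2.INTER_CUBIC))"
```

```text
8.3333 [0.48583373 0.17884069 0.23429976] [-0.2 -0.1 -3.8] 0.023715970578077835
total shift tool [-0.0004  0.0001  0.0064] turn [ 0.05 -0.01 -0.05]
mouth [0.5387 0.1667 0.1179] along axis of tip -0.0096 lat in tool [0.0005 0.0001 0.    ]
[[-0.0001, 0.0, 0.0021, 0.0164, -0.0022, -0.0181], [-0.0001, 0.0, 0.0021, 0.0164, -0.0022, -0.0181], [-0.0001, 0.0, 0.0021, 0.0164, -0.0022, -0.0181]]
```

View pics/s8c.png

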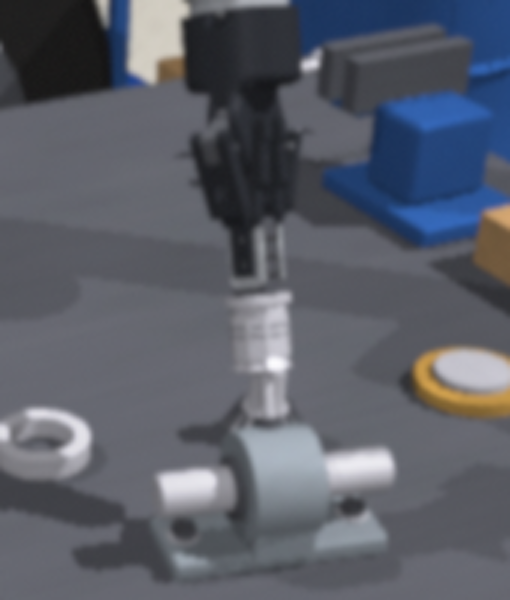

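The head has entered with no contact force (just the -4 N weight), and it is laterally centred within 0.5 mm. I'll push on slowly.

Request:
{"name": "drive_tool", "arguments": {
  "steps": [-0.0002, 0, 0.002, 0, 0, 0, 1, 0, 0, 0.002, 0, 0, 0, 1, 0, 0, 0.002, 0, 0, 0, 1, 0, 0, 0.001, 0, 0, 0, 1, 0, 0, 0, 0, 0, 0, 1]
}}

```text
clock: 8.8
eef_pos: [0.4888, 0.1785, 0.2283]
tool_rot: [0.867, -0.45, 0.21, -0.055]
ft_force: [0.2, 0.2, -4.6]
grip_width: 0.0233
```

Request:
{"name": "drive_tool", "arguments": {
  "steps": [0, 0, 0.001, 0, 0, 0, 1, 0, 0, 0.001, 0, 0, 0, 1, 0, 0, 0.001, 0, 0, 0, 1, 0, 0, 0.001, 0, 0, 0, 1, 0, 0, 0, 0, 0, 0, 1]
}}

```text
clock: 9.22
eef_pos: [0.4907, 0.1788, 0.2259]
tool_rot: [0.867, -0.449, 0.21, -0.056]
ft_force: [-2.9, 2.1, 1.9]
grip_width: 0.0232
```

```bash
python3 g2.py -.034 3
```

```text
9.2167 [0.49074238 0.17879087 0.22592368] [-2.9  2.1  1.9] 0.02321799669358278
total shift tool [-0.0003  0.0014  0.0147] turn [-0.15  0.01 -0.07]
mouth [0.5439 0.1669 0.1096] along axis of tip -0.0192 lat in tool [ 0.0003 -0.0017  0.    ]
[[-0.0001, 0.0005, 0.0049, -0.0513, 0.0022, -0.0234], [-0.0001, 0.0005, 0.0049, -0.0513, 0.0022, -0.0234], [-0.0001, 0.0005, 0.0049, -0.0513, 0.0022, -0.0234]]
```

The jaws met the head at about 19 mm, with roughly 7 N resisting, as expected. I'll keep pushing.

Request:
{"name": "drive_tool", "arguments": {
  "steps": [0, 0.0002, 0.001, 0, 0, 0, 1, 0, 0.0002, 0.001, 0, 0, 0, 1, 0, 0.0002, 0.001, 0, 0, 0, 1, 0, 0, 0.001, 0, 0, 0, 1]
}}

```text
clock: 9.55
eef_pos: [0.4923, 0.1782, 0.2233]
tool_rot: [0.866, -0.449, 0.211, -0.056]
ft_force: [-2.1, 1.1, 2.1]
grip_width: 0.0232
```

Request:
{"name": "drive_tool", "arguments": {
  "steps": [0, 0, 0.001, 0, 0, 0, 1, 0, 0, 0.001, 0, 0, 0, 1, 0, 0, 0.001, 0, 0, 0, 1, 0, 0, 0.001, 0, 0, 0, 1]
}}

```text
clock: 9.88
eef_pos: [0.4939, 0.1773, 0.2174]
tool_rot: [0.866, -0.45, 0.21, -0.055]
ft_force: [2.3, 2.1, -4.7]
grip_width: 0.0231
```

```bash
python3 g2.py -.034 3
```

```text
9.8833 [0.49391992 0.17726774 0.21740559] [ 2.3  2.1 -4.7] 0.023103466247007657
total shift tool [-0.0005  0.0005  0.0056] turn [-0.08 -0.03 -0.09]
mouth [0.547  0.1653 0.1011] along axis of tip -0.0284 lat in tool [ 0.0006 -0.0007  0.    ]
[[-0.0002, 0.0002, 0.0019, -0.0278, -0.0088, -0.031], [-0.0002, 0.0002, 0.0019, -0.0278, -0.0088, -0.031], [-0.0002, 0.0002, 0.0019, -0.0278, -0.0088, -0.031]]
```

The resistance has dropped away and the coupler was pulled on to 28 mm, so it has snapped over the head. Next I'll press the pin in.

Request:
{"name": "drive_tool", "arguments": {
  "steps": [0, 0.0002, 0.001, 0, 0, 0, 1, 0, 0.0002, 0.001, 0, 0, 0, 1, 0, 0, 0.001, 0, 0, 0, 1, 0, 0, 0.001, 0, 0, 0, 1, 0, 0, 0.001, 0, 0, 0, 1, 0, 0, 0, 0, 0, 0, 1]
}}

```text
clock: 10.38
eef_pos: [0.4953, 0.1767, 0.2133]
tool_rot: [0.867, -0.45, 0.21, -0.055]
ft_force: [-2.1, 4.2, 3.3]
grip_width: 0.0235
```

```bash
python3 g2.py -.035 3
```

```text
10.3833 [0.49526603 0.17667396 0.21329123] [-2.1  4.2  3.3] 0.02352375672654109
total shift tool [-0.0004 -0.      0.0022] turn [-0.1  -0.01 -0.07]
mouth [0.5483 0.1647 0.097 ] along axis of tip -0.0328 lat in tool [ 0.0004 -0.0002  0.    ]
[[-0.0001, -0.0, 0.0007, -0.0328, -0.0021, -0.0232], [-0.0001, -0.0, 0.0007, -0.0328, -0.0021, -0.0232], [-0.0001, -0.0, 0.0007, -0.0328, -0.0021, -0.0232]]
```

The axial force is about 8 N, which means the pin is about 3 to 4 mm in. I'll press further, towards the hard stop.

Request:
{"name": "drive_tool", "arguments": {
  "steps": [0, 0, 0.001, 0, 0, 0, 1, 0, 0, 0.001, 0, 0, 0, 1, 0, 0, 0.001, 0, 0, 0, 1, 0, 0, 0, 0, 0, 0, 1, 0, 0, 0, 0, 0, 0, 1]
}}

```text
clock: 10.8
eef_pos: [0.4965, 0.1764, 0.2107]
tool_rot: [0.867, -0.45, 0.21, -0.055]
ft_force: [-3.1, 4.5, 5.1]
grip_width: 0.0232
```

```bash
python3 g2.py -.035 3
```

```text
10.8 [0.49645976 0.17642353 0.2107086 ] [-3.1  4.5  5.1] 0.02321838777507763
total shift tool [-0.0004 -0.     -0.0006] turn [-0.1  -0.   -0.07]
mouth [0.5495 0.1645 0.0944] along axis of tip -0.0356 lat in tool [ 0.0004 -0.0002  0.    ]
[[-0.0001, -0.0, -0.0002, -0.0337, -0.0012, -0.023], [-0.0001, -0.0, -0.0002, -0.0337, -0.0012, -0.023], [-0.0001, -0.0, -0.0002, -0.0337, -0.0012, -0.023]]
```

Request:
{"name": "drive_tool", "arguments": {
  "steps": [0, 0, 0.001, 0, 0, 0, 1, 0, 0, 0.0007, 0, 0, 0, 1, 0, 0, 0, 0, 0, 0, 1, 0, 0, 0, 0, 0, 0, 1]
}}

```text
clock: 11.13
eef_pos: [0.4968, 0.1764, 0.2101]
tool_rot: [0.867, -0.449, 0.21, -0.055]
ft_force: [-9.5, 4.5, 12.8]
grip_width: 0.0231
```

```bash
python3 g2.py -.035 3;python3 -c "
from h import *;snap('w9');snap('s9','scene');c=load('s9.npz');cv2.imwrite('pics/s9c.png',cv2.resize(c['p'][80:280,330:500,::-1],None,fx=3,fy=3,interpolation=cv2.INTER_CUBIC))
w=load('w9.npz');P=cloud(w);T=w['T'];q=(P-T[:3,3])@T[:3,:3];s=q[372:400,308:336].reshape(-1,3);print('stub',np.median(s,0).round(4))"
```

```text
11.1333 [0.49679019 0.17636335 0.21006172] [-9.5  4.5 12.8] 0.023054687247980103
total shift tool [-0.0004  0.     -0.0013] turn [-0.13 -0.   -0.05]
mouth [0.5499 0.1645 0.0938] along axis of tip -0.0363 lat in tool [ 0.0004 -0.0003  0.    ]
[[-0.0001, 0.0, -0.0004, -0.0434, -0.0, -0.0165], [-0.0001, 0.0, -0.0004, -0.0434, -0.0, -0.0165], [-0.0001, 0.0, -0.0004, -0.0434, -0.0, -0.0165]]
stub [ 0.     -0.0004  0.0241]
```

View pics/s9.png

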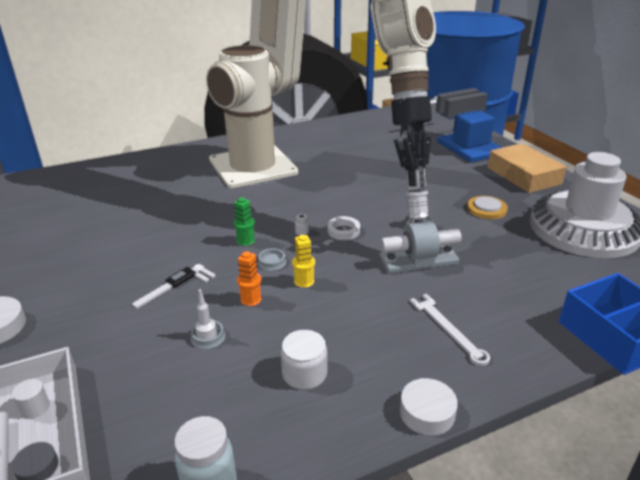

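View pics/s9c.png

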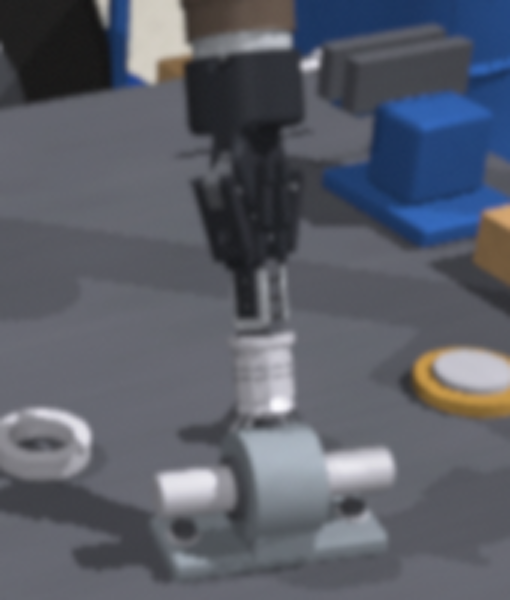

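View pics/w9.png

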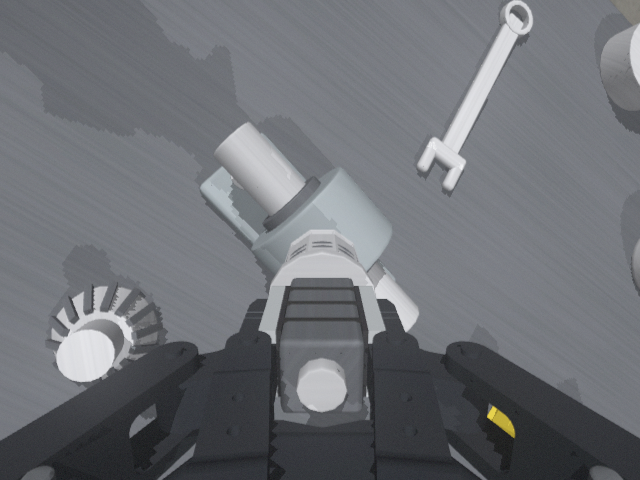

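The axial force is about 20 N with the tip about 36 mm inside. That is more than the pin spring's 12 N maximum, so the hard stop is reached and the pin is fully in. The coupler hasn't slipped in the hand, with its stub still at tool z 24.1 mm. I'm handing in.

```bash
python3 -c "
from workcell import bot,job_done
o=bot.get_obs();print(o['clock'],o['ft_force'].round(1),o['grip_width']);print(job_done())"
```

```text
11.2333 [-8.9  4.  13.4] 0.02340031206322582
the job is handed in; nothing more can be done
None
```

The coupler is on the nipple, snapped over the head and pressed to the stop. I handed in at 11.2 s with the arm still gripping it and pushing down.

- **Fit:** the jaws met the head at about 19 mm with roughly 7 N. The resistance then dropped and the coupler was pulled on to 28 mm, which is the snap.
- **Pin:** the tip is about 36 mm inside the mouth, with about 20 N along the axis. The pin's spring alone gives at most 12 N, so the pin should be fully in (about 7 mm). I worked this out from force and position, since the pin can't be seen.
- **Grip and alignment:** the coupler did not slip (opening 23 mm), and it sits within about 0.5 mm of the nipple's axis. There is a steady sideways force of about 4 N, well within limits.
- **Bystanders:** the look-alikes, the other rest and the loose items all looked untouched in the last pictures.
- **Deviations:**
  - The first carry towards the nipple stopped short because joint 6 reached its range limit. I turned the tool about 35° around the nipple's axis and carried on.
  - A rough barrel fit suggested up to 1° of tilt in the hand. I put that down to the barrel's ten-sided shape and did not correct it.

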